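# Empty the parts bin and set its marked tab under the drill bit

## Task

Tip the aluminium parts bin over the green tray so that all four lead sinkers go into the tray, then stand the empty bin upright and flat on the deck of the drill stand, with its tab still clear of the bit. From there slide it along the deck until the red spot on the tab is right under the point of the drill bit, and let go. Do not touch the bit, and leave the other things on the bench and on the deck where they are.

Things in the scene. Friction and masses are not known exactly. Their poses are not given: they have to be found in the camera images.
- bin: the work: aluminium parts bin, 45 mm high, on a flat foot 150 x 50 x 4 mm, 0.2 kg. Origin under the foot, z up; the foot spans x = -65 to +85, y = -25 to +25 mm. The bin takes up x = -65 to +30: upright back wall at +30, two flat upright cheeks 50 mm apart outside (y = -25, +25; the sides to grip), sheet 3 mm. The bare foot from x = +30 to +85 is the tab to be drilled
- lip (a point): middle of the bin's pouring lip, x = -65, y = 0, z = 45 mm in the bin's frame; a chute slopes up to it at 41 degrees from the bin's floor at x = -18 mm: the pieces pour out over it, towards the bin's -x
- mark (a point): centre of the red spot, 10 mm across, on top of the bin's tab: x = +72, y = 0, z = 4 mm in the bin's frame
- sinker0: dark lead ball sinker, 18 mm across, 30 g, loose in the bin at the start; origin at its centre
- sinker1: dark lead ball sinker, 18 mm across, 30 g, loose in the bin at the start; origin at its centre
- sinker2: dark lead ball sinker, 18 mm across, 30 g, loose in the bin at the start; origin at its centre
- sinker3: dark lead ball sinker, 18 mm across, 30 g, loose in the bin at the start; origin at its centre
- tray: green open tray, 150 (x) x 120 (y) x 35 mm high, walls and floor 4 to 5 mm, fixed to the bench; origin under its centre
- stand: blue drill stand, fixed, holding a black hand drill upright over its deck. Origin on the bench right under the bit; x points to its column, which is 28 mm thick, at x = +130 mm, 380 mm high. The drill is on the z axis: 24 mm across at 78 mm above the bench, 50 mm across from 135 up to 300 mm; clamp 64 mm across at 170 to 200 mm, with a 30 mm arm to the column
- deck (a point): point on top of the stand's deck right under the bit, 20 mm above the bench; axes as the stand's. The deck is the flat base that the work slides on: x = -175 to +170 mm, y = -80 to +80 mm
- bit_tip (a point): point of the drill bit, 34 mm above the bench, 14 mm above the deck, on the stand's axis
- bit: brass-coloured drill bit, 4 mm thick and 28 mm long, pointing down, with its collet (14 mm across, 62 to 78 mm above the bench); fixed; origin as the stand's
- varnish: bystander: amber bottle, 48 mm across, 100 mm high; origin under its centre
- oilcan: bystander: red can, 54 mm across, 110 mm high; origin under its centre
- beadjar: bystander: green glass jar, 48 mm across, 60 mm high; origin under its centre
- spool: bystander: orange line spool standing on end, 52 mm across, 40 mm high; origin under its centre
- bittin: bystander: small brass tin of bits, 30 mm across, 28 mm high, standing on the stand's deck beside the bit; origin under its centre
- screwdriver: bystander: screwdriver with yellow handle lying on the bench, 160 mm long, along its x
- paintpot: bystander: blue pot with steel lid, 44 mm across, 55 mm high; origin under its centre

How it is judged:
By the outcome, as a careful person would: the job done as asked, in the order asked, and still so for the second after the job is handed in, with the robot touching nothing.
It also fails if it takes over 72 s, if anything falls off the work surface, if the arm or the gripper's body presses on something with over 40 N, if the wrist force passes 120 N, or if a joint passes its speed limit or range.

## Robot

A 6-joint arm with a two-finger parallel gripper is mounted at the origin on the work surface. World frame = base frame: x ahead of the robot, y to its left, z up, the work surface at z = 0. Lengths are in m, angles in rad, forces in N, time in s.
With the tool pointing down it reaches from about 0.375 to 0.975 m from the base axis. Payload 3.8 kg.
Tool frame: the origin (TCP) lies at the very end of the fingers, on their centre line; the grasp point (between the pads) lies 19 mm behind it (bot.pinch_z is the distance from the TCP to the grasp point, in m); x points along the fingers, y is the direction in which the jaws open and shut, and the axes are right-handed (so a half turn about x gives the same grasp; the last joint's range is limited). The gripper opens to 85 mm and grips with 20 to 120 N. Pads are 22 mm wide; open, the fingers measure 114 mm over their backs; the gripper's body (76 mm by 85 mm) begins 54 mm behind the grasp point. The pads swing forward as they close: fully open they stand 13 mm farther back than shut.
Start: joints at [1.065, 0.264, 1.604, -0, 1.274, -0.037], TCP at [0.305, 0.602, 0.231] pointing down, gripper open.
Joint ranges: [-2.63, 2.63], [-0.94, 2.18], [0.31, 2.57], [-1.31, 4.45], [0, 2.66], [-2.55, 2.55]. Speed limits (rad/s): [2.57, 2.57, 3.14, 3.14, 3.14, 3.14].

## Interface

Orientations are given as a rotation vector (axis times angle).
In Python, from workcell import monitor, imaging, finish_job, bot gives the robot as it stands.
- The arm moves only by the tool jog_arm, never from a script. Its argument "rows" is a list of rows, each a list of 7 numbers: the shift along the tool's x, y, z in m, then the turn, a rotation vector about the tool's x, y, z in rad, then the opening in per cent of the stroke, from 0 (shut) to 100 (fully open). A call has 1 to 20 rows; each row is the pose to reach, as a shift and turn from the pose measured when the call began, along the tool's axes at that moment; what a row does not reach only later rows make up. A row lasts 1/10 s, in which the tool goes at most 50 mm and 8.59 degrees, less where a joint would pass 70% of its speed; a pose out of reach is approached as far as the arm can. A call with a gripper value outside its range is refused whole. The fingers move at their own pace and stop on an object; "force" is the grip in N (left out, the last holds). Time passes only in rows, so rows that repeat a pose let the fingers close. It gives the time, the measured TCP pose, the force and the opening at its end, in the units of the state.
- monitor.read_state(): the state, without advancing time (a new reading comes with each control period).
- imaging.read_camera(name): name is "scene" or "side" or "wrist"; returns the picture (420x560x3 uint8, blue, green, red); there is no depth.
- imaging.camera_params(name): a dict with "fx", "fy", "cx", "cy" (pixels), "T" (4x4, takes a point from camera to world coordinates); the wrist camera has in their place "T_tool_cam" (4x4, takes a point from camera to tool coordinates, whose origin is the TCP and whose axes are the tool frame's). Camera axes: x right, y down, z forward; pixel columns grow to the right and rows downward; lengths in m; the calibration is good to about 2 mm. A picture is of the moment at which its call begins: read the wrist's pose just before it. camera_params takes no time and is no camera call.
- finish_job(): hands the job in, once; it reports no verdict.
The state is a dict: "time": time; "q": joint angles; "joint_vel": joint speeds; "joint_torque": joint torques, N m; "tool_pos": TCP position; "tcp_rot": TCP orientation; "wrist_force": force on the tool from outside, world axes, zero at the start; "torque": the same for the moment, N m; "width": opening from 0.0 (shut) to 1.0 (fully open).
Only numpy, scipy, OpenCV 4.12 (cv2) and the standard library are available. Lean on these libraries where they do the work, as an engineer would, in place of code of your own. Each camera call takes 0.05 s, during which the arm holds its last target. There are 200 camera calls.

## Working session

There is one attempt and no reset: what is moved stays moved. The work goes in short steps, Python scripts to look and compute and a tool call to move; the robot and the scene stay as the last step left them, time stands still between calls to the robot, and variables do not carry over. Pictures are saved under pics/ and viewed, about 8 in all and at most 12, crops included, and the job is handed in when it is done.

Besides the shell and the picture viewer there is one more tool, called in YAML: its name, and indented under it one key for each argument. jog_arm: Moves the arm, as the interface text tells. Its arguments: {"type":"object","properties":{"rows":{"type":"array","items":{"type":"array","items":{"type":"number"}}},"force":{"type":"number"}},"required":["rows"]}

```bash
ls; mkdir -p pics; cat > h.py <<'E'
import numpy as np, cv2
from workcell import monitor, imaging, finish_job, bot
from scipy.spatial.transform import Rotation as R
def ray(p,T,u,v):
    d=T[:3,:3]@np.array([(u-p['cx'])/p['fx'],(v-p['cy'])/p['fy'],1]); return T[:3,3],d
def camT(name,st=None):
    p=imaging.camera_params(name)
    if name=='wrist':
        st=st or monitor.read_state()
        W=np.eye(4);W[:3,:3]=R.from_rotvec(st['tcp_rot']).as_matrix();W[:3,3]=st['tool_pos']
        return p,W@np.array(p['T_tool_cam'])
    return p,np.array(p['T'])
def at(name,u,v,z,c=None):
    p,T=c or camT(name); o,d=ray(p,T,u,v); return o+d*(z-o[2])/d[2]
def proj(name,X,c=None):
    p,T=c or camT(name); q=T[:3,:3].T@(np.array(X)-T[:3,3]); return np.array([p['cx']+p['fx']*q[0]/q[2],p['cy']+p['fy']*q[1]/q[2]])
E
python3 - <<'E'
from h import *
for n in ['scene','side','wrist']:
    p,T=camT(n); im=imaging.read_camera(n); cv2.imwrite(f'pics/{n}0.png',im); print(n,p['fx'],p['cx'],p['cy'],T.round(3).tolist())
a=[cv2.imread(f'pics/{n}0.png') for n in ['scene','side']]
print(monitor.read_state(),bot.pinch_z)
E
```

```text
pics
scene 495.64575397217465 280.13980742420034 203.43380829556637 [[0.186, 0.771, -0.608, 1.341], [0.983, -0.148, 0.113, -0.128], [-0.002, -0.619, -0.785, 1.1], [0.0, 0.0, 0.0, 1.0]]
side 435.52644207052555 280.6228339666976 207.46156393022002 [[0.988, -0.128, 0.088, 0.459], [-0.155, -0.744, 0.65, -0.745], [-0.018, -0.655, -0.755, 0.914], [0.0, 0.0, 0.0, 1.0]]
wrist 349.7761040967955 284.4192350758061 212.8295718619289 [[0.453, 0.846, 0.283, 0.231], [0.892, -0.428, -0.146, 0.639], [-0.003, 0.318, -0.948, 0.373], [0.0, 0.0, 0.0, 1.0]]
{'time': 0.15, 'q': array([ 1.06508399e+00,  2.64570635e-01,  1.60508396e+00,  2.90112637e-05,
        1.27369747e+00, -3.68866652e-02]), 'joint_vel': array([ 0.00127825, -0.00203415, -0.00262076,  0.00130855,  0.00093608,
       -0.00142039]), 'joint_torque': array([ 6.54180858e-04, -5.15910351e+01, -3.67957199e+01, -1.03651714e-04,
        8.12519342e-03, -4.18504740e-06]), 'tool_pos': array([0.304697  , 0.60167034, 0.23024163]), 'tcp_rot': array([ 0.36629951,  1.53985637, -0.36897059]), 'wrist_force': array([-0.32980017, -0.1906706 , -0.0458574 ]), 'torque': array([-0.03591539,  0.03272312, -0.01816704]), 'width': 1.0009417200052055} 0.0187
```

View pics/scene0.png

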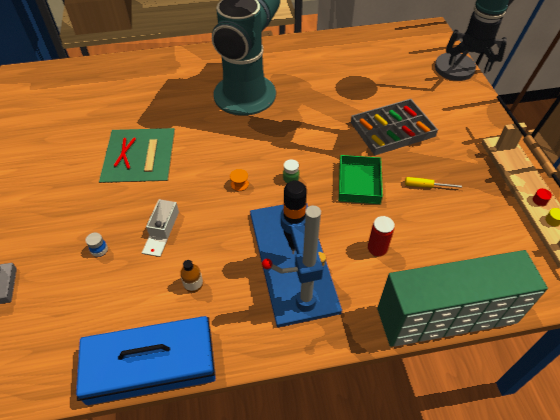

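View pics/side0.png

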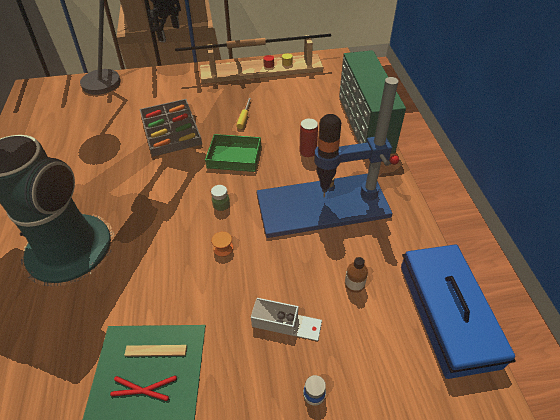

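The scene shows the bin at (162,222) with its spot at (152,250), the stand deck at about (295,260), and the tray at (360,180). In the side view the bin is at (280,317), the spot at (313,328), and the bit near (325,190). I'll zoom in for exact positions.

```bash
python3 - <<'E'
from h import *
S=cv2.imread('pics/scene0.png');D=cv2.imread('pics/side0.png')
def crop(I,x,y,w,h,k=4): return cv2.resize(I[y:y+h,x:x+w],None,fx=k,fy=k,interpolation=cv2.INTER_CUBIC)
m=np.vstack([np.hstack([crop(S,240,195,100,75),crop(D,250,165,100,75)]),np.hstack([crop(S,125,190,100,75),crop(D,240,280,100,75)])])
cv2.imwrite('pics/crop1.png',m)
for n,I in(('scene',S),('side',D)):
    hsv=cv2.cvtColor(I,cv2.COLOR_BGR2HSV)
    for nm,lo,hi,z in(('deck',(105,120,40),(125,255,255),.02),('tray',(55,120,30),(75,255,255),.035),('red',(0,150,120),(6,255,255),.004),('red2',(172,150,120),(180,255,255),.004)):
        mk=cv2.inRange(hsv,lo,hi); k,l,s,c=cv2.connectedComponentsWithStats(mk)
        for i in range(1,k):
            if s[i,4]>(8 if 'red' in nm else 400): print(n,nm,s[i],c[i].round(1),at(n,*c[i],z).round(3), [at(n,*q,z).round(3)[:2].tolist() for q in cv2.boxPoints(cv2.minAreaRect(np.argwhere(l==i)[:,::-1].astype(np.float32)))] if nm!='red' else '')
E
```

```text
scene deck [   0    0   52   65 1991] [18. 36.] [-0.476 -0.797  0.02 ] [[-0.758, -0.905], [-0.718, -0.698], [-0.272, -0.658], [-0.307, -0.837]]
scene deck [ 251  205   90  122 5511] [291.5 270. ] [0.719 0.017 0.02 ] [[0.513, -0.059], [0.494, 0.126], [0.855, 0.109], [0.864, -0.047]]
scene deck [  76  316  138   83 7784] [143.9 356.9] [ 0.876 -0.352  0.02 ] [[0.802, -0.525], [0.799, -0.205], [0.943, -0.195], [0.942, -0.493]]
scene deck [503 344  57  51 449] [534.5 369.8] [1.065 0.489 0.02 ] [[1.1, 0.398], [1.021, 0.573], [1.035, 0.577], [1.112, 0.402]]
scene deck [ 82 376 133  29 759] [148.6 390.2] [ 0.952 -0.343  0.02 ] [[0.946, -0.482], [0.945, -0.203], [0.958, -0.202], [0.958, -0.479]]
scene tray [ 339  155   43   49 1928] [359.9 179.3] [0.473 0.265 0.035] [[0.538, 0.182], [0.369, 0.235], [0.402, 0.357], [0.568, 0.296]]
scene tray [378 280  29  55 478] [390.4 308.1] [0.872 0.222 0.035] [[0.813, 0.186], [0.798, 0.246], [0.924, 0.253], [0.937, 0.196]]
scene red [404 106  13  10  51] [410.1 110.3] [0.188 0.525 0.004] 
scene red [403 126  11   9  33] [407.8 129.6] [0.274 0.486 0.004] 
s
[... 526 characters left out ...]
-0.046], [0.506, -0.052]]
side deck [ 406  245  109  125 6957] [458.7 308.6] [ 0.911 -0.341  0.02 ] [[0.829, -0.178], [1.001, -0.125], [0.979, -0.466], [0.841, -0.497]]
side tray [212 140  48  23 444] [235.6 153.9] [0.461 0.244 0.035] [[0.395, 0.321], [0.538, 0.295], [0.526, 0.197], [0.389, 0.221]]
side red [263  55  11   6  50] [268.3  57.6] [0.638 0.82  0.004] 
side red [146 110  15   7  42] [152.6 112.6] [0.198 0.539 0.004] 
side red [173 114  13   6  25] [178.9 116.5] [0.287 0.501 0.004] 
side red [391 155   7   6  27] [394.4 157.9] [0.938 0.177 0.004] 
side red [312 327   4   4  11] [313.8 328.2] [ 0.583 -0.326  0.004] 
side red [110 376  66  24 482] [141.2 387.8] [ 0.208 -0.396  0.004]
```

View pics/crop1.png

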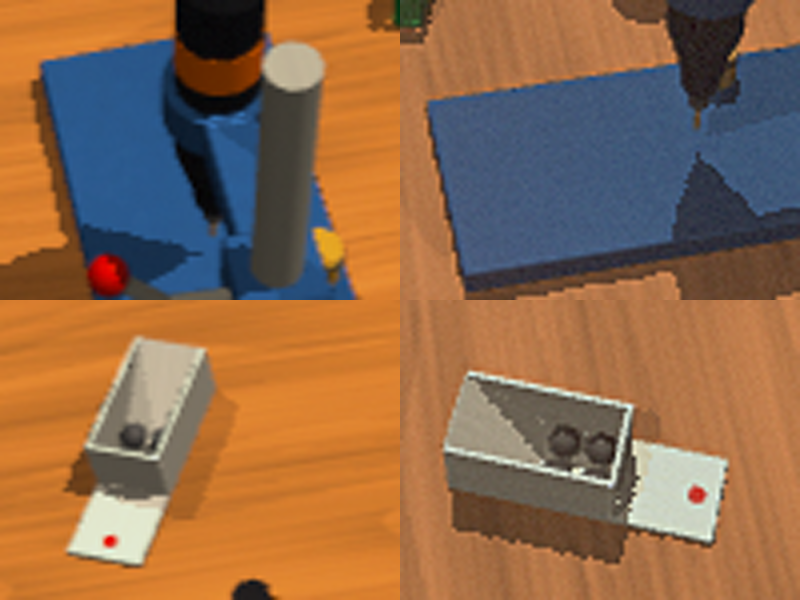

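```bash
cat > fit.py <<'E'
from h import *
from scipy.optimize import least_squares
def fit(obs,x0,zf=None):
    """obs: (cam,calib,[u,v],[x,y,z] body); pose x,y,yaw (z=0)"""
    def f(p):
        c,s=np.cos(p[2]),np.sin(p[2]); r=[]
        for n,cal,uv,b in obs:
            r+=list(proj(n,[p[0]+c*b[0]-s*b[1],p[1]+s*b[0]+c*b[1],b[2]],cal)-uv)
        return r
    o=least_squares(f,x0,loss='soft_l1'); return o.x,np.array(f(o.x)).reshape(-1,2).round(1)
E
python3 - <<'E'
from fit import *
cs,cd=camT('scene'),camT('side')
def ob(cam,cal,off,pts): return [(cam,cal,np.array(q)/4-.5*0+off,b) for q,b in pts]
P=lambda x,y,z:[x/1e3,y/1e3,z/1e3]
b=ob('scene',cs,[125,190],[((137,38),P(-65,-25,45)),((207,49),P(-65,25,45)),((88,148),P(30,-25,45)),((160,158),P(30,25,45)),((68,252),P(85,-25,4)),((145,266),P(85,25,4)),((110,241),P(72,0,4))])
b2=ob('side',cd,[240,280],[((70,73),P(-65,25,45)),((46,147),P(-65,-25,45)),((232,107),P(30,25,45)),((213,185),P(30,-25,45)),((327,160),P(85,25,4)),((312,242),P(85,-25,4)),((297,195),P(72,0,4))])
for o in (b,b2,b+b2):
    x,r=fit(o,[.52,-.3,-.2]); print('bin',x.round(4),abs(r).max(0))
print(r.tolist())
s=ob('scene',cs,[240,195],[((213,234),P(0,0,34)),((40,62),P(-175,-80,20))])+[('scene',cs,np.array([338.5,312]),P(170,80,20))]
d=ob('side',cd,[250,165],[((297,129),P(0,0,34)),((28,101),P(-175,80,20)),((64,274),P(-175,-80,20))])
for o in (s,d,s+d):
    x,r=fit(o,[.68,.03,0]); print('stand',x.round(4),r.tolist())
# bit triangulated
def tri(a,c):
    (o1,d1),(o2,d2)=ray(*cs,*a),ray(*cd,*c); A=np.c_[d1,-d2]; t=np.linalg.lstsq(A,o2-o1,rcond=None)[0]; p,q=o1+t[0]*d1,o2+t[1]*d2; return ((p+q)/2).round(4),np.linalg.norm(p-q).round(4)
print('bit',tri((293.2,253.5),(324.3,197.2)),'knob',tri((266.1,263.2),(394.4,157.9)))
for nm,u,v,z in(('oil',382,224,.11),('bead',291,163,.06),('varn',190,264,.1),('spool',239,176,.04),('paint',95,240,.055)): print(nm,at('scene',u,v,z).round(3))
print('tin',at('scene',322,257,.048).round(3),at('side',433.5-250+0,180,.048).round(3))
E
python3 - <<'E'
import cv2,numpy as np
S=cv2.imread('pics/scene0.png');D=cv2.imread('pics/side0.png')
c=lambda I,x,y,w,h,k:cv2.resize(I[y:y+h,x:x+w],None,fx=k,fy=k,interpolation=cv2.INTER_CUBIC)
cv2.imwrite('pics/crop2.png',np.hstack([c(S,330,145,64,64,6),c(D,200,125,66,64,6)]))
E
```

```text
bin [ 0.5172 -0.2982 -0.3881] [0.7 0.6]
bin [ 0.5171 -0.3001 -0.397 ] [0.7 1. ]
bin [ 0.5171 -0.2992 -0.3954] [1.3 1.3]
[[-0.1, -0.3], [-0.2, -0.1], [-0.8, -0.0], [-0.6, 0.7], [-0.2, -0.1], [-1.3, -0.2], [0.2, 0.2], [-0.5, -1.3], [-0.8, 0.2], [0.4, -1.0], [0.2, 0.1], [0.2, -0.4], [-0.1, -0.3], [-0.0, -0.3]]
stand [0.6825 0.0243 0.0033] [[-1.6, 0.9], [0.2, -1.6], [0.8, 0.0]]
stand [0.6845 0.0276 0.0347] [[0.1, 0.2], [-0.3, -0.6], [0.2, 0.3]]
stand [0.6842 0.0254 0.0175] [[-1.0, 1.4], [-0.2, -0.7], [2.3, -0.0], [0.2, 0.8], [-0.0, -0.9], [-0.5, 0.1]]
bit (array([0.6832, 0.0274, 0.0367]), np.float64(0.0024)) knob (array([ 0.8165, -0.0587,  0.235 ]), np.float64(0.0023))
oil [0.685 0.25  0.11 ]
bead [0.397 0.08  0.06 ]
varn [ 0.704 -0.225  0.1  ]
spool [ 0.4   -0.071  0.04 ]
paint [ 0.559 -0.461  0.055]
tin [0.713 0.095 0.048] [0.308 0.147 0.048]
```

View pics/crop2.png

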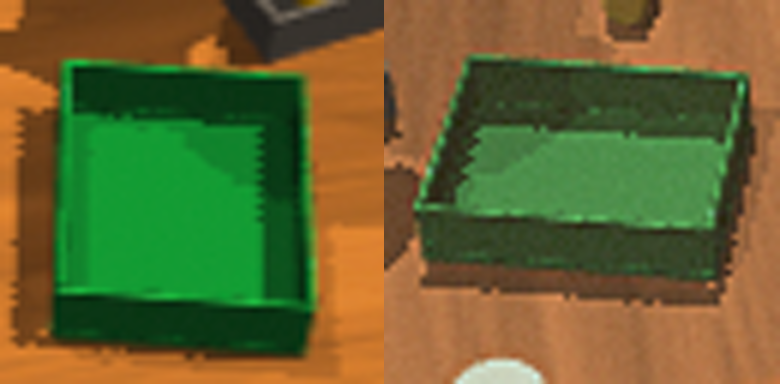

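```bash
cat >> h.py <<'E'
def pose(p,yaw,tilt=0):
    """bin-aligned tool: pitched by tilt (0=down; >0 lip down). tool x=down, z=-binx, y=biny"""
    c,s=np.cos(yaw),np.sin(yaw); bx=np.array([c,s,0]);by=np.array([-s,c,0]);bz=np.array([0,0,1.])
    M=np.c_[-bz,by,np.cross(-bz,by)]
    return np.array(p),R.from_rotvec(-tilt*by).as_matrix()@M
def jog(*targets):
    st=monitor.read_state(); A=R.from_rotvec(st['tcp_rot']).as_matrix(); p=st['tool_pos']
    for P,M in targets: print([round(float(x),4) for x in np.r_[A.T@(P-p),R.from_matrix(A.T@M).as_rotvec()]], 'dist',np.linalg.norm(P-p).round(3))
E
python3 - <<'E'
from fit import *
cs,cd=camT('scene'),camT('side'); P=lambda x,y,z:[x/1e3,y/1e3,z/1e3]
o=[('scene',cs,np.array(q)/6+[330,145],b) for q,b in [((62,62),P(-75,-60,35)),((307,76),P(-75,60,35)),((313,310),P(75,60,35)),((55,293),P(75,-60,35))]]
o+=[('side',cd,np.array(q)/6+[200-64,125],b) for q,b in [((470,58),P(-75,60,35)),((747,75),P(75,60,35)),((418,207),P(-75,-60,35)),((717,232),P(75,-60,35))]]
x,r=fit(o,[.46,.25,0]);print('tray',x.round(3),abs(r).max(0))
st=monitor.read_state();A=R.from_rotvec(st['tcp_rot']).as_matrix();print(A.round(2).tolist())
yaw=-.393;b=np.array([.517,-.2992,0])+np.array([np.cos(yaw),np.sin(yaw),0])*-.022
print(b)
jog(pose([.48,.12,.30],yaw),pose(b+[0,0,.17],yaw))
E
```

```text
tray [ 0.459  0.271 -0.28 ] [0.9 0.8]
[[-0.0, 0.45, 0.89], [-0.0, 0.89, -0.45], [-1.0, -0.0, -0.0]]
[ 0.49667718 -0.29077485  0.        ]
[-0.0692, -0.3506, 0.374, -0.0758, -0.0002, 0.0018] dist 0.517
[0.0614, -0.7093, 0.5745, -0.0758, -0.0002, 0.0018] dist 0.915
```

```bash
python3 - <<'E'
from h import *
print([a for a in dir(bot) if not a.startswith('__')]); print({a:getattr(bot,a) for a in dir(bot) if not a.startswith('_') and not callable(getattr(bot,a))})
E
```

```text
['MotionError', 'pinch_z']
{'pinch_z': 0.0187}
```

jog_arm:
  rows:
    - [-0.07,-0.35,0.374,-0.076,0,0.002,100]
    - [-0.07,-0.35,0.374,-0.076,0,0.002,100]
    - [-0.07,-0.35,0.374,-0.076,0,0.002,100]
    - [-0.07,-0.35,0.374,-0.076,0,0.002,100]
    - [-0.07,-0.35,0.374,-0.076,0,0.002,100]
    - [-0.07,-0.35,0.374,-0.076,0,0.002,100]
    - [-0.07,-0.35,0.374,-0.076,0,0.002,100]
    - [-0.07,-0.35,0.374,-0.076,0,0.002,100]
    - [-0.07,-0.35,0.374,-0.076,0,0.002,100]
    - [-0.07,-0.35,0.374,-0.076,0,0.002,100]
    - [-0.07,-0.35,0.374,-0.076,0,0.002,100]
    - [-0.07,-0.35,0.374,-0.076,0,0.002,100]
    - [-0.07,-0.35,0.374,-0.076,0,0.002,100]
    - [-0.07,-0.35,0.374,-0.076,0,0.002,100]

```text
time: 1.55
tool_pos: [0.4797, 0.1215, 0.3003]
tcp_rot: [0.308, 1.55, -0.307]
wrist_force: [-0.5, 0.3, -0.1]
width: 1.0
```

```bash
python3 - <<'E'
from h import *
print(monitor.read_state()['q'].round(3))
jog(pose([.4967,-.2908,.17],-.393))
E
```

```text
[ 1.970e-01 -1.180e-01  1.886e+00  1.000e-03  1.375e+00 -9.820e-01]
[0.1301, -0.3746, 0.1733, 0.0012, -0.0012, -0.0002] dist 0.433
```

jog_arm:
  rows:
    - [0.13,-0.375,0.173,0,0,0,100]
    - [0.13,-0.375,0.173,0,0,0,100]
    - [0.13,-0.375,0.173,0,0,0,100]
    - [0.13,-0.375,0.173,0,0,0,100]
    - [0.13,-0.375,0.173,0,0,0,100]
    - [0.13,-0.375,0.173,0,0,0,100]
    - [0.13,-0.375,0.173,0,0,0,100]
    - [0.13,-0.375,0.173,0,0,0,100]
    - [0.13,-0.375,0.173,0,0,0,100]
    - [0.13,-0.375,0.173,0,0,0,100]
    - [0.13,-0.375,0.173,0,0,0,100]
    - [0.13,-0.375,0.173,0,0,0,100]

```text
time: 2.75
tool_pos: [0.4968, -0.2894, 0.1702]
tcp_rot: [0.307, 1.55, -0.305]
wrist_force: [-0.0, 0.3, 0.3]
width: 1.004
```

```bash
python3 - <<'E'
from h import *
st=monitor.read_state(); print(st['q'].round(3),st['tool_pos']); c=camT('wrist',st); im=imaging.read_camera('wrist')
yaw=-.393;cc,s=np.cos(yaw),np.sin(yaw)
for x,y,z in [(-65,-25,45),(-65,25,45),(30,25,45),(30,-25,45),(85,25,4),(85,-25,4),(72,0,4)]:
    X=[.517+(cc*x-s*y)/1e3,-.2992+(s*x+cc*y)/1e3,z/1e3]; u=proj('wrist',X,c); cv2.circle(im,tuple(int(round(a)) for a in u),2,(255,0,255),-1)
cv2.imwrite('pics/w1.png',im)
E
```

```text
[-0.571  0.123  1.887  0.     1.133 -1.752] [ 0.4967715  -0.28941664  0.17021769]
```

View pics/w1.png

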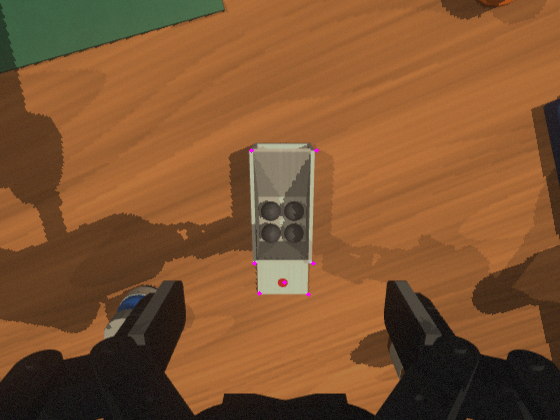

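jog_arm:
  rows:
    - [0.04,-0.001,0,0,0,0,100]
    - [0.08,-0.001,0,0,0,0,100]
    - [0.11,-0.001,0,0,0,0,100]
    - [0.135,-0.001,0,0,0,0,100]
    - [0.15,-0.001,0,0,0,0,100]
    - [0.16,-0.001,0,0,0,0,100]
    - [0.164,-0.001,0,0,0,0,100]
    - [0.164,-0.001,0,0,0,0,100]
    - [0.164,-0.001,0,0,0,0,70]
    - [0.164,-0.001,0,0,0,0,60]
    - [0.164,-0.001,0,0,0,0,40]
    - [0.164,-0.001,0,0,0,0,40]
    - [0.164,-0.001,0,0,0,0,40]
    - [0.164,-0.001,0,0,0,0,40]
    - [0.164,-0.001,0,0,0,0,40]
    - [0.164,-0.001,0,0,0,0,40]
  force: 50

```text
time: 4.4
tool_pos: [0.4973, -0.291, 0.0078]
tcp_rot: [0.305, 1.548, -0.306]
wrist_force: [-1.3, -0.3, 6.5]
width: 0.574
```

```bash
python3 - <<'E'
from h import *
st=monitor.read_state(); print(st['q'].round(3),st['tool_pos'].round(4),st['width'],st['wrist_force'])
E
```

```text
[-0.573  0.314  1.997  0.     0.829 -1.754] [ 0.4973 -0.291   0.0078] 0.5744712404470467 [-1.25552346 -0.31042319  6.46763471]
```

jog_arm:
  rows:
    - [-0.01,0,0,0,0,0,40]
    - [-0.03,0,0,0,0,0,40]
    - [-0.06,0,0,0,0,0,40]
    - [-0.1,0,0,0,0,0,40]
    - [-0.14,0,0,0,0,0,40]
    - [-0.18,0,0,0,0,0,40]
    - [-0.22,0,0,0,-0.05,0,40]
    - [-0.25,0,0,0,-0.1,0,40]
    - [-0.28,0,0,0,-0.15,0,40]
    - [-0.28,0,0,0,-0.2,0,40]
    - [-0.28,0,0,0,-0.2,0,40]
    - [-0.28,0,0,0,-0.2,0,40]

```text
time: 5.6
tool_pos: [0.4957, -0.2901, 0.2867]
tcp_rot: [0.268, 1.354, -0.326]
wrist_force: [-0.1, 0.8, -2.9]
width: 0.58
```

```bash
cat > kin.py <<'E'
from h import *
from scipy.optimize import least_squares
Rz=lambda a:R.from_euler('z',a).as_matrix(); Ry=lambda a:R.from_euler('y',a).as_matrix(); Rx=lambda a:R.from_euler('x',a).as_matrix()
def fk(q,k):
    a,h,L1,L2,L3,s4,s6=k
    M=Rz(q[0]); p=np.array([0,0,h])+M@[a,0,0]
    M=M@Ry(q[1]); p=p+M@[0,0,L1]; M=M@Ry(q[2]); p=p+M@[0,0,L2]
    M=M@Rz(s4*q[3])@Ry(q[4]); p=p+M@[0,0,L3]; M=M@Rz(s6*q[5])
    return p,M   # M z axis = tool x
E
python3 - <<'E'
from kin import *
st=monitor.read_state(); print(st['q'].tolist(),st['tool_pos'].tolist(),st['tcp_rot'].tolist(),st['width'],st['wrist_force'].round(1))
D=[([1.06508,.26457,1.60508,0,1.2737,-.0369],[.304697,.60167,.23024]),([.197,-.118,1.886,.001,1.375,-.982],[.4797,.1215,.3003]),([-.571,.123,1.887,0,1.133,-1.752],[.49677,-.28942,.17022]),([-.573,.314,1.997,0,.829,-1.754],[.4973,-.291,.0078]),(st['q'],st['tool_pos'])]
f=lambda k:np.concatenate([fk(q,[*k,1,1])[0]-p for q,p in D])
o=least_squares(f,[0,.3,.4,.4,.25]); print(o.x,abs(o.fun).max())
f0=lambda k:np.concatenate([fk(q,[0,*k,1,1])[0]-p for q,p in D])
o=least_squares(f0,[.3,.4,.4,.25]); print(o.x,abs(o.fun).max())
T=R.from_rotvec(st['tcp_rot']).as_matrix()
for s in (1,-1): print(s,(fk(st['q'],[0,*o.x,1,s])[1].T@T).round(2).tolist())
E
```

```text
[-0.5977750540946667, -0.08591128502415779, 1.8937491151048773, 0.04520955659287151, 1.1402384495558966, -1.7935244036969658] [0.495726573422954, -0.2901286843506367, 0.28669525174506144] [0.2677324655115525, 1.3539602008957918, -0.32606332217989326] 0.5804718964668888 [-0.1  0.8 -2.9]
[-0.00255247  0.28505689  0.52037339  0.56575775  0.39082219] 0.02513339569049719
[0.28453885 0.51916364 0.56322275 0.39004119] 0.025093020182572215
1 [[-0.0, -1.0, -0.0], [-0.0, 0.0, -1.0], [1.0, -0.0, -0.0]]
-1 [[0.0, 0.9, 0.43], [0.0, -0.43, 0.9], [1.0, -0.0, -0.0]]
```

```bash
sed -i 's/a,h,L1,L2,L3,s4,s6=k/a,b,h,L1,L2,L3,s4,s6=k/; s/\[a,0,0\]/[a,b,0]/' kin.py
python3 - <<'E'
from kin import *
st=monitor.read_state()
D=[([1.06508,.26457,1.60508,0,1.2737,-.0369],[.304697,.60167,.23024]),([.197,-.118,1.886,.001,1.375,-.982],[.4797,.1215,.3003]),([-.571,.123,1.887,0,1.133,-1.752],[.49677,-.28942,.17022]),([-.573,.314,1.997,0,.829,-1.754],[.4973,-.291,.0078]),(st['q'],st['tool_pos'])]
T=R.from_rotvec(st['tcp_rot']).as_matrix(); Q=np.array([[0,-1,0],[0,0,-1],[1,0,0]])
for s in(1,-1):
    f=lambda k:np.concatenate([fk(q,[0,*k,s,1])[0]-p for q,p in D])
    o=least_squares(f,[.02,.3,.4,.4,.25]); print(s,o.x.round(4),abs(o.fun).max(), np.linalg.norm(fk(st['q'],[0,*o.x,s,1])[1]@Q-T))
E
```

```text
1 [0.025  0.251  0.5104 0.5659 0.3467] 0.0003037069698063055 8.282679667897878e-16
-1 [0.0305 0.2211 0.5025 0.5683 0.3081] 0.015693677451212473 0.12782838095593896
```

```bash
cat >> kin.py <<'E'
K=[0,.025,.251,.5104,.5659,.3467,1,1]; Q=np.array([[0,-1,0],[0,0,-1],[1,0,0.]])
LO=np.array([-2.63,-.94,.31,-1.31,0,-2.55])+.03; HI=np.array([2.63,2.18,2.57,4.45,2.66,2.55])-.03
def ik(P,M,q0):
    def f(q):
        p,m=fk(q,K); return np.r_[(p-P)*5,R.from_matrix(M.T@(m@Q)).as_rotvec()]
    o=least_squares(f,np.clip(q0,LO+1e-6,HI-1e-6),bounds=(LO,HI)); return o.x,np.linalg.norm(o.fun)
def wristc(q):
    p,m=fk(q,K); return p-m[:,2]*K[5]
def lip_pose(lip,yaw,tilt):
    """TCP pose putting the lip point at lip"""
    _,M=pose([0,0,0],yaw,tilt); # tool x=-binz, y=biny, z=+binx
    d=np.array([-.037,0,-.043]) # lip minus TCP in tool axes
    return np.array(lip)-M@d,M
E
python3 - <<'E'
from kin import *
st=monitor.read_state(); Tc=np.array(imaging.camera_params('wrist')['T_tool_cam'])[:3,3]; print('cam in tool',Tc.round(3))
for psi in np.arange(-2.2,1.0,.2):
    bx=np.array([np.cos(psi),np.sin(psi),0]); lip=np.array([.459,.271,.10])+.015*bx
    best=None
    q=st['q']; ok=[]; 
    for td in [0,20,40,55,65,75,85,95]:
        l=lip+[0,0,.1*max(0,1-td/55)]
        P,M=lip_pose(l,psi,np.radians(td)); q2,e=ik(P,M,q)
        if e>1e-3: break
        ok.append(td); j=abs(q2-q).max(); q=q2
    print(psi.round(2),ok[-1:] , q.round(2), wristc(q).round(2), (P+M@Tc).round(2))
E
```

```text
cam in tool [-0.143 -0.    -0.082]
-2.2 [95] [ 0.65  0.99  1.4  -0.42  2.37  1.28] [0.63 0.51 0.12] [0.51 0.34 0.05]
-2.0 [95] [ 0.72  0.97  1.45 -0.58  2.3   1.2 ] [0.58 0.54 0.12] [0.49 0.35 0.05]
-1.8 [95] [ 0.78  0.93  1.52 -0.72  2.22  1.14] [0.53 0.56 0.12] [0.48 0.36 0.05]
-1.6 [95] [ 0.85  0.89  1.61 -0.85  2.13  1.11] [0.47 0.57 0.12] [0.46 0.36 0.05]
-1.4 [95] [ 0.91  0.85  1.71 -0.97  2.03  1.1 ] [0.41 0.56 0.12] [0.44 0.36 0.05]
-1.2 [95] [ 0.96  0.8   1.81 -1.08  1.93  1.11] [0.35 0.55 0.12] [0.43 0.35 0.05]
-1.0 [95] [ 1.01  0.75  1.93 -1.21  1.84  1.14] [0.3  0.52 0.12] [0.41 0.34 0.05]
-0.8 [75] [ 1.    0.49  2.1  -1.24  1.47  1.03] [0.27 0.47 0.22] [0.39 0.34 0.07]
-0.6 [55] [ 0.89  0.24  2.21 -1.2   1.07  0.75] [0.28 0.39 0.31] [0.38 0.33 0.11]
-0.4 [40] [ 0.75  0.06  2.22 -0.96  0.8   0.25] [0.32 0.33 0.39] [0.37 0.31 0.13]
-0.2 [40] [ 0.71  0.01  2.28 -1.    0.65  0.11] [0.31 0.3  0.39] [0.37 0.29 0.13]
0.0 [40] [ 0.66 -0.04  2.32 -1.01  0.49 -0.09] [0.31 0.27 0.39] [0.36 0.27 0.13]
0.2 [40] [ 0.6  -0.07  2.35 -0.9   0.32 -0.39] [0.31 0.24 0.39] [0.37 0.25 0.13]
0.4 [40] [ 0.52 -0.09  2.37 -0.43  0.19 -1.06] [0.32 0.21 0.39] [0.37 0.23 0.13]
0.6 [40] [ 0.44 -0.1   2.37  0.53  0.2  -2.22] [0.33 0.19 0.39] [0.38 0.22 0.13]
0.8 [20] [ 0.45 -0.    2.11  0.18  0.71 -2.03] [0.42 0.23 0.47] [0.4  0.21 0.18]
```

```bash
python3 - <<'E'
from kin import *
st=monitor.read_state(); psi=-1.85; bx=np.array([np.cos(psi),np.sin(psi),0]); lip=np.array([.459,.271,0])+.02*bx
a=lip_pose(lip+[0,0,.16],psi,0); m=pose([.47,0,.28],-1.1)
q,e=ik(*m,st['q']);print(q.round(2),e); q,e=ik(*a,q);print(q.round(2),e)
jog(pose(st['tool_pos'],-.393),m,(a[0]+[0,0,.1],a[1]))
jog(m,a)
E
```

```text
[-0.05 -0.16  1.96  0.    1.34 -0.52] 1.3092817454018117e-09
[0.39 0.01 2.11 0.   1.03 0.67] 5.064928188284544e-13
[0.0, 0.0, 0.0, 0.0031, 0.1982, -0.0008] dist 0.0
[-0.0197, 0.2586, -0.1328, 0.7077, 0.1896, -0.0708] dist 0.291
[0.0153, 0.4424, -0.2482, 1.4549, 0.1613, -0.145] dist 0.507
[-0.0197, 0.2586, -0.1328, 0.7077, 0.1896, -0.0708] dist 0.291
[0.1134, 0.4424, -0.2678, 1.4549, 0.1613, -0.145] dist 0.529
```

jog_arm:
  rows:
    - [0,0,0,0,0.1,0,40]
    - [0,0.02,-0.01,0.05,0.198,-0.005,40]
    - [-0.004,0.05,-0.025,0.14,0.198,-0.015,40]
    - [-0.007,0.09,-0.045,0.24,0.197,-0.024,40]
    - [-0.01,0.13,-0.066,0.355,0.195,-0.035,40]
    - [-0.013,0.17,-0.087,0.465,0.194,-0.046,40]
    - [-0.017,0.215,-0.11,0.585,0.192,-0.058,40]
    - [-0.02,0.259,-0.133,0.708,0.19,-0.071,40]
    - [-0.013,0.29,-0.153,0.82,0.186,-0.082,40]
    - [-0.006,0.32,-0.172,0.94,0.182,-0.094,40]
    - [0,0.35,-0.19,1.06,0.177,-0.106,40]
    - [0.005,0.38,-0.208,1.18,0.172,-0.118,40]
    - [0.01,0.41,-0.228,1.31,0.167,-0.13,40]
    - [0.013,0.43,-0.24,1.39,0.164,-0.139,40]
    - [0.015,0.442,-0.248,1.455,0.161,-0.145,40]
    - [0.04,0.442,-0.253,1.455,0.161,-0.145,40]
    - [0.07,0.442,-0.259,1.455,0.161,-0.145,40]
    - [0.1,0.442,-0.265,1.455,0.161,-0.145,40]
    - [0.113,0.442,-0.268,1.455,0.161,-0.145,40]
    - [0.113,0.442,-0.268,1.455,0.161,-0.145,40]

```text
time: 7.6
tool_pos: [0.4388, 0.2093, 0.12]
tcp_rot: [1.406, 1.066, -1.419]
wrist_force: [0.0, 0.4, -1.7]
width: 0.578
```

```bash
python3 - <<'E'
from kin import *
st=monitor.read_state(); print(st['q'].round(2),st['tool_pos'].round(3),st['width'],st['wrist_force'].round(1))
psi=-1.85; bx=np.array([np.cos(psi),np.sin(psi),0]); lip=np.array([.459,.271,0])+.02*bx; q=st['q']
for td,z in [(15,.14),(30,.12),(40,.11),(50,.09),(60,.08),(75,.08)]:
    t=lip_pose(lip+[0,0,z],psi,np.radians(td)); q,e=ik(*t,q); jog(t); print(td,q.round(2),round(e,5))
cv2.imwrite('pics/side2.png',imaging.read_camera('side')[90:330,120:440]);cv2.imwrite('pics/s2.png',imaging.read_camera('scene')[90:330,200:520])
a=np.hstack([cv2.imread('pics/side2.png'),cv2.imread('pics/s2.png')]);cv2.imwrite('pics/m2.png',cv2.resize(a,None,fx=1.25,fy=1.25))
E
```

```text
[ 0.39  0.01  2.11 -0.    1.03  0.67] [0.439 0.209 0.12 ] 0.5782086477360704 [ 0.   0.4 -1.7]
[0.0046, 0.0024, 0.0062, 0.0008, -0.2568, 0.0059] dist 0.008
15 [ 0.51  0.14  2.   -0.2   1.19  0.88] 0.0
[0.0106, 0.0025, 0.0108, 0.0016, -0.5186, 0.0058] dist 0.015
30 [ 0.6   0.29  1.9  -0.33  1.38  1.02] 0.0
[0.0107, 0.0025, 0.0118, 0.0021, -0.6931, 0.0057] dist 0.016
40 [ 0.65  0.4   1.83 -0.4   1.51  1.08] 0.0
[0.0209, 0.0025, 0.011, 0.0026, -0.8676, 0.0056] dist 0.024
50 [ 0.69  0.52  1.76 -0.45  1.63  1.13] 0.0
[0.0213, 0.0025, 0.0085, 0.0031, -1.0422, 0.0054] dist 0.023
60 [ 0.72  0.64  1.69 -0.5   1.76  1.16] 0.0
[0.008, 0.0025, 0.0019, 0.0039, -1.304, 0.0051] dist 0.009
75 [ 0.75  0.78  1.6  -0.57  1.96  1.18] 0.0
```

View pics/m2.png

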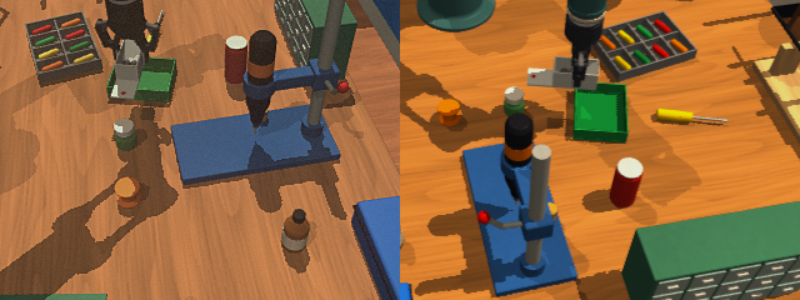

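The view (two panels) shows the bin held level, its lip over the tray's near edge at about (597,72) in the right panel, with nothing near it. I'll start the pour.

jog_arm:
  rows:
    - [0.002,0.001,0.003,0,-0.12,0.003,40]
    - [0.0046,0.0024,0.006,0.001,-0.257,0.006,40]
    - [0.007,0.0024,0.008,0.001,-0.38,0.006,40]
    - [0.01,0.0025,0.01,0.001,-0.48,0.006,40]
    - [0.0106,0.0025,0.011,0.002,-0.55,0.006,40]
    - [0.0107,0.0025,0.0118,0.002,-0.61,0.006,40]
    - [0.0107,0.0025,0.0118,0.002,-0.66,0.006,40]
    - [0.011,0.0025,0.0118,0.002,-0.693,0.006,40]
    - [0.013,0.0025,0.0117,0.002,-0.715,0.006,40]
    - [0.015,0.0025,0.0116,0.002,-0.735,0.006,40]
    - [0.016,0.0025,0.0115,0.002,-0.755,0.006,40]
    - [0.017,0.0025,0.0115,0.002,-0.77,0.006,40]
    - [0.018,0.0025,0.0114,0.002,-0.785,0.006,40]
    - [0.019,0.0025,0.0113,0.002,-0.8,0.006,40]
    - [0.02,0.0025,0.0112,0.002,-0.815,0.006,40]
    - [0.02,0.0025,0.0112,0.002,-0.83,0.006,40]
    - [0.021,0.0025,0.011,0.003,-0.845,0.006,40]
    - [0.021,0.0025,0.011,0.003,-0.86,0.006,40]
    - [0.021,0.0025,0.011,0.003,-0.868,0.006,40]
    - [0.021,0.0025,0.011,0.003,-0.868,0.006,40]

```text
time: 9.7
tool_pos: [0.441, 0.1992, 0.1024]
tcp_rot: [0.649, 0.481, -1.762]
wrist_force: [-0.5, 1.3, -3.2]
width: 0.58
```

```bash
python3 - <<'E'
from kin import *
st=monitor.read_state(); print(st['tool_pos'].round(3),st['width'],st['wrist_force'].round(1))
psi=-1.85; bx=np.array([np.cos(psi),np.sin(psi),0]); lip=np.array([.459,.271,0])+.02*bx
for td,z in [(50,.09),(60,.08),(78,.08)]: jog(lip_pose(lip+[0,0,z],psi,np.radians(td)))
E
```

```text
[0.441 0.199 0.102] 0.5797739930453162 [-0.5  1.3 -3.2]
[0.0036, -0.0025, -0.0012, -0.0047, -0.0036, -0.0038] dist 0.005
[0.002, -0.0025, -0.0031, -0.0051, -0.1781, -0.0034] dist 0.004
[-0.0145, -0.0025, 0.0035, -0.0056, -0.4922, -0.0026] dist 0.015
```

jog_arm:
  rows:
    - [0.003,-0.002,-0.0015,-0.003,-0.03,-0.003,40]
    - [0.003,-0.0025,-0.002,-0.005,-0.06,-0.0035,40]
    - [0.0025,-0.0025,-0.0025,-0.005,-0.09,-0.0035,40]
    - [0.0025,-0.0025,-0.003,-0.005,-0.12,-0.0035,40]
    - [0.002,-0.0025,-0.003,-0.005,-0.15,-0.0035,40]
    - [0.002,-0.0025,-0.003,-0.005,-0.178,-0.0035,40]
    - [0.002,-0.0025,-0.003,-0.005,-0.178,-0.0035,40]
    - [0.002,-0.0025,-0.003,-0.005,-0.178,-0.0035,40]
    - [0.002,-0.0025,-0.003,-0.005,-0.178,-0.0035,40]
    - [0,-0.0025,-0.002,-0.005,-0.22,-0.0035,40]
    - [-0.003,-0.0025,-0.001,-0.005,-0.27,-0.003,40]
    - [-0.006,-0.0025,0,-0.005,-0.32,-0.003,40]
    - [-0.008,-0.0025,0.001,-0.005,-0.37,-0.003,40]
    - [-0.011,-0.0025,0.002,-0.005,-0.42,-0.003,40]
    - [-0.0145,-0.0025,0.0035,-0.0055,-0.492,-0.0025,40]
    - [-0.0145,-0.0025,0.0035,-0.0055,-0.492,-0.0025,40]
    - [-0.0145,-0.0025,0.0035,-0.0055,-0.492,-0.0025,40]
    - [-0.0145,-0.0025,0.0035,-0.0055,-0.492,-0.0025,40]
    - [-0.0145,-0.0025,0.0035,-0.0055,-0.492,-0.0025,40]
    - [-0.0145,-0.0025,0.0035,-0.0055,-0.492,-0.0025,40]

```text
time: 11.7
tool_pos: [0.4412, 0.2084, 0.115]
tcp_rot: [0.196, 0.146, -1.842]
wrist_force: [0.3, -0.3, -2.1]
width: 0.58
```

```bash
python3 - <<'E'
from kin import *
st=monitor.read_state(); print(st['tool_pos'].round(3),st['width'],st['wrist_force'].round(1),st['q'].round(2))
c=lambda n,x,y:cv2.resize(imaging.read_camera(n)[y:y+100,x:x+133],None,fx=3,fy=3,interpolation=cv2.INTER_CUBIC)
cv2.imwrite('pics/m3.png',np.hstack([c('side',170,90),c('scene',295,125)]))
E
```

```text
[0.441 0.208 0.115] 0.5798683508628673 [ 0.3 -0.3 -2.1] [ 0.75  0.81  1.58 -0.58  2.    1.18]
```

View pics/m3.png

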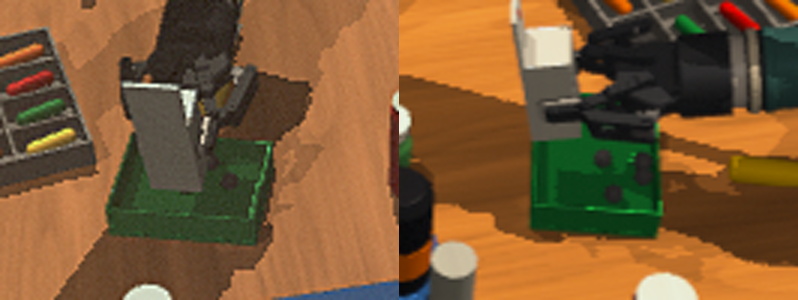

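All four sinkers are in the tray, at (603,158), (645,160), (643,174) and (613,195) in the picture. The wrist force is down to the bin's own weight. Next I'll bring the bin level again and carry it to the stand.

```bash
python3 - <<'E'
from kin import *
st=monitor.read_state(); q=st['q']
for t in [lip_pose([.453,.25,.15],-1.85,np.radians(40)),pose([.44,.2,.22],-1.85),pose([.455,.12,.22],-.92),pose([.48,.024,.22],.02)]:
    q,e=ik(*t,q);print(q.round(2),round(e,4));jog(t)
E
```

```text
[ 0.65  0.35  1.81 -0.4   1.57  1.05] 0.0
[0.0059, -0.0, 0.0366, -0.0005, 0.662, -0.0002] dist 0.037
[ 0.37 -0.1   2.01 -0.    1.22  0.65] 0.0
[-0.0138, 0.0013, 0.1046, -0.0005, 1.3601, -0.0004] dist 0.106
[ 0.2  -0.12  2.04 -0.    1.23 -0.45] 0.0
[0.0573, 0.0378, 0.1198, -0.7787, 1.2547, 0.629] dist 0.138
[-0.   -0.1   2.02  0.    1.22 -1.59] 0.0
[0.1408, 0.0883, 0.1377, -1.5392, 0.9189, 1.2443] dist 0.216
```

jog_arm:
  rows:
    - [0.001,0,0.006,0,0.11,0,40]
    - [0.002,0,0.013,0,0.25,0,40]
    - [0.004,0,0.022,0,0.39,0,40]
    - [0.005,0,0.03,0,0.53,0,40]
    - [0.006,0,0.037,0,0.662,0,40]
    - [0.002,0,0.05,0,0.8,0,40]
    - [-0.002,0,0.064,0,0.94,0,40]
    - [-0.006,0,0.078,0,1.08,0,40]
    - [-0.01,0.001,0.092,0,1.22,0,40]
    - [-0.014,0.001,0.105,0,1.36,0,40]
    - [-0.014,0.001,0.105,0,1.36,0,40]

```text
time: 12.9
tool_pos: [0.44, 0.1979, 0.2237]
tcp_rot: [1.42, 1.06, -1.409]
wrist_force: [0.2, -1.5, -1.7]
width: 0.58
```

```bash
python3 - <<'E'
from kin import *
st=monitor.read_state(); print(st['tool_pos'].round(3),st['width'])
for t in [pose([.455,.12,.22],-.92),pose([.48,.024,.22],.02),pose([.50,.024,.06],.02)]: jog(t)
E
```

```text
[0.44  0.198 0.224] 0.5804969990676118
[0.0036, 0.0362, 0.0707, -0.9341, -0.0013, -0.0067] dist 0.079
[0.0035, 0.087, 0.1558, -1.8741, 0.0021, -0.0073] dist 0.179
[0.1636, 0.1054, 0.1509, -1.8741, 0.0021, -0.0073] dist 0.246
```

jog_arm:
  rows:
    - [0.003,0.004,0.008,-0.1,0,0,40]
    - [0.003,0.009,0.018,-0.24,0,0,40]
    - [0.003,0.014,0.028,-0.38,0,0,40]
    - [0.0035,0.02,0.039,-0.52,0,0,40]
    - [0.0035,0.0255,0.05,-0.66,0,0,40]
    - [0.0035,0.031,0.06,-0.8,0,0,40]
    - [0.0035,0.036,0.071,-0.934,0,-0.005,40]
    - [0.0035,0.044,0.084,-1.07,0,-0.005,40]
    - [0.0035,0.052,0.096,-1.21,0,-0.006,40]
    - [0.0035,0.059,0.109,-1.35,0,-0.006,40]
    - [0.0035,0.067,0.122,-1.49,0,-0.006,40]
    - [0.0035,0.075,0.135,-1.63,0.001,-0.007,40]
    - [0.0035,0.082,0.147,-1.77,0.002,-0.007,40]
    - [0.0035,0.087,0.156,-1.874,0.002,-0.007,40]
    - [0.03,0.09,0.156,-1.874,0.002,-0.007,40]
    - [0.07,0.095,0.155,-1.874,0.002,-0.007,40]
    - [0.11,0.099,0.153,-1.874,0.002,-0.007,40]
    - [0.145,0.103,0.152,-1.874,0.002,-0.007,40]
    - [0.1636,0.1054,0.151,-1.874,0.002,-0.007,40]
    - [0.1636,0.1054,0.151,-1.874,0.002,-0.007,40]

```text
time: 14.9
tool_pos: [0.4957, 0.0244, 0.0552]
tcp_rot: [-0.017, 1.582, 0.016]
wrist_force: [-1.1, -0.8, -2.7]
width: 0.582
```

```bash
python3 - <<'E'
from kin import *
st=monitor.read_state(); print(st['tool_pos'].round(4),R.from_rotvec(st['tcp_rot']).as_matrix().round(3).tolist(),st['width'],st['wrist_force'].round(1))
c=lambda n,x,y:cv2.resize(imaging.read_camera(n)[y:y+75,x:x+100],None,fx=4,fy=4,interpolation=cv2.INTER_CUBIC)
cv2.imwrite('pics/m4.png',np.hstack([c('side',255,155),c('scene',235,185)]))
S=.0933
for n in('side','scene'): print(n,'spot pred',proj(n,[st['tool_pos'][0]+S,st['tool_pos'][1]+S*.02,st['tool_pos'][2]-.0038]).round(1))
jog(pose([.5625,.0241,.045],.02),pose([.5625,.0241,.0285],.02))
E
```

```text
[0.4957 0.0244 0.0552] [[-0.011, -0.021, 1.0], [-0.001, 1.0, 0.021], [-1.0, -0.001, -0.011]] 0.5822566564783402 [-1.1 -0.8 -2.7]
side spot pred [289.8 197.9]
scene spot pred [285.4 221. ]
[0.0139, -0.0015, 0.0634, 0.0009, -0.0033, 0.0006] dist 0.065
[0.0304, -0.0015, 0.0635, 0.0009, -0.0033, 0.0006] dist 0.07
```

View pics/m4.png

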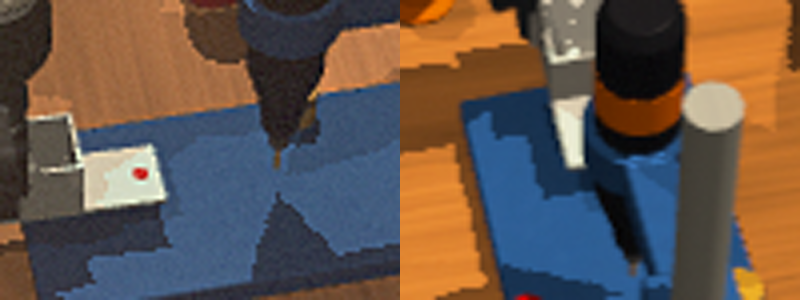

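The side view puts the spot at (290,198.5), within 0.6 px of the prediction, and the bit point at (324,197). The tab is well clear of the bit. Next I'll move over the deck and go low.

jog_arm:
  rows:
    - [0,-0.001,0.015,0.001,-0.003,0,40]
    - [0.004,-0.0015,0.03,0.001,-0.003,0,40]
    - [0.01,-0.0015,0.047,0.001,-0.003,0,40]
    - [0.014,-0.0015,0.06,0.001,-0.003,0,40]
    - [0.014,-0.0015,0.0634,0.001,-0.003,0,40]
    - [0.019,-0.0015,0.0634,0.001,-0.003,0,40]
    - [0.023,-0.0015,0.0634,0.001,-0.003,0,40]
    - [0.023,-0.0015,0.0634,0.001,-0.003,0,40]
    - [0.023,-0.0015,0.0634,0.001,-0.003,0,40]

```text
time: 15.9
tool_pos: [0.5616, 0.0241, 0.0356]
tcp_rot: [-0.016, 1.572, 0.015]
wrist_force: [-0.4, 0.3, -1.3]
width: 0.576
```

```bash
python3 - <<'E'
from kin import *
for v in ([.305,1.548,-.306],monitor.read_state()['tcp_rot']): print(R.from_rotvec(v).as_matrix().round(4).tolist())
st=monitor.read_state(); print(st['tool_pos'].round(4),st['wrist_force'].round(1)); jog(pose([.5625,.0241,.028],.02))
im=imaging.read_camera('side'); hsv=cv2.cvtColor(im,cv2.COLOR_BGR2HSV); m=cv2.inRange(hsv,(0,130,90),(8,255,255))[180:220,280:345]; k,l,s,c=cv2.connectedComponentsWithStats(m); print(s[1:],c[1:]+[280,180])
t=st['tool_pos'];print(proj('side',[t[0]+.0933,t[1]+.0019,t[2]-.0038]))
E
```

```text
[[0.001, 0.3797, 0.9251], [-0.0008, 0.9251, -0.3797], [-1.0, -0.0004, 0.0012]]
[[-0.0014, -0.0199, 0.9998], [-0.0007, 0.9998, 0.0199], [-1.0, -0.0006, -0.0014]]
[0.5616 0.0241 0.0356] [-0.4  0.3 -1.3]
[0.0076, -0.0, 0.001, -0.0001, -0.0014, 0.0006] dist 0.008
[[33 19  3  2  5]] [[313.8 199.6]]
[313.78049155 199.76910131]
```

jog_arm:
  rows:
    - [0.003,0,0.0005,0,-0.002,0.0005,40]
    - [0.005,0,0.001,0,-0.002,0.0005,40]
    - [0.007,0,0.001,0,-0.002,0.0005,40]
    - [0.0076,0,0.001,0,-0.002,0.0005,40]
    - [0.0082,0,0.001,0,-0.002,0.0005,40]
    - [0.0082,0,0.001,0,-0.002,0.0005,40]

```text
time: 16.55
tool_pos: [0.5628, 0.0241, 0.0279]
tcp_rot: [-0.016, 1.57, 0.016]
wrist_force: [-1.6, 0.8, 0.8]
width: 0.579
```

jog_arm:
  rows:
    - [0,0,0.002,0,0,0,40]
    - [0,0,0.005,0,0,0,40]
    - [0,0,0.008,0,0,0,40]
    - [0,0,0.011,0,0,0,40]
    - [0,0,0.014,0,0,0,40]
    - [0,0,0.017,0,0,0,40]
    - [0,0,0.02,0,0,0,40]
    - [0,0,0.022,0,0,0,40]
    - [0,0,0.022,0,0,0,40]
    - [0,0,0.022,0,0,0,40]

```text
time: 17.55
tool_pos: [0.5851, 0.0246, 0.0279]
tcp_rot: [-0.016, 1.569, 0.016]
wrist_force: [0.3, 0.6, -1.5]
width: 0.579
```

```bash
python3 - <<'E'
from kin import *
st=monitor.read_state(); t=st['tool_pos']; print(t.round(4),st['wrist_force'].round(1),st['width'])
sp=[t[0]+.0933,t[1]+.0019,.024]
A=[np.mean([imaging.read_camera(n).astype(float) for _ in range(4)],0).astype(np.uint8) for n in('side','scene')]
for n,im in zip(('side','scene'),A):
    h=cv2.cvtColor(im,cv2.COLOR_BGR2HSV); u,v=proj(n,sp).astype(int); m=cv2.inRange(h,(0,110,80),(10,255,255))[v-8:v+9,u-8:u+9]; k,l,s,c=cv2.connectedComponentsWithStats(m); print(n,'pred',proj(n,sp).round(1),s[1:,4],(c[1:]+[u-8,v-8]).round(1),'bit pred',proj(n,[.6838,.0265,.034]).round(1))
c=lambda im,x,y:cv2.resize(im[y:y+40,x:x+40],None,fx=10,fy=10,interpolation=cv2.INTER_NEAREST)
cv2.imwrite('pics/m5.png',np.hstack([c(A[0],305,175),c(A[1],273,230)]))
E
```

```text
[0.5851 0.0246 0.0279] [ 0.3  0.6 -1.5] 0.5785716385792704
side pred [322.1 200.5] [7] [[322.  200.3]] bit pred [324.2 197.8]
scene pred [292.1 255.1] [12] [[291.5 254.5]] bit pred [292.6 254.7]
```

View pics/m5.png

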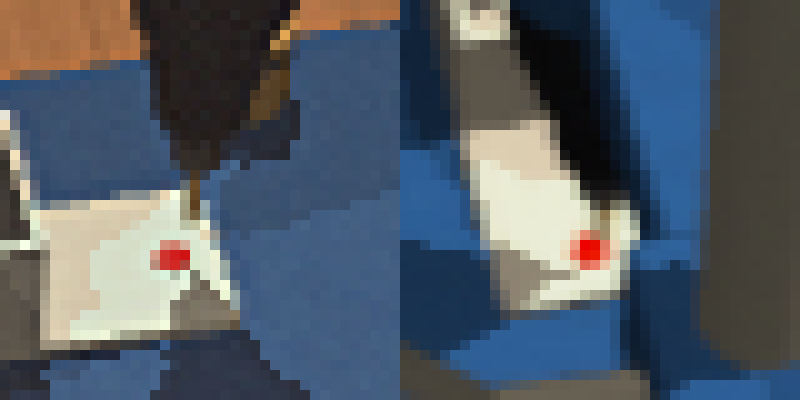

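```bash
python3 - <<'E'
from kin import *
b0=np.array([.6784,.0265]); res=[];J=[]
for n,tip,sp in(('side',(324.1,196.8),(322,200.3)),('scene',(293.2,252.7),(291.5,254.5))):
    f=lambda x,y,z:proj(n,[x,y,z]); base=f(*b0,.034)-f(*b0,.024)
    r=np.array(tip)-np.array(sp)-base; j=np.c_[(f(b0[0]+.001,b0[1],.034)-f(*b0,.034)),(f(b0[0],b0[1]+.001,.034)-f(*b0,.034))]
    print(n,base.round(2),np.linalg.solve(j,r)); res+=list(r);J+=list(j)
print('both mm',np.linalg.lstsq(np.array(J),np.array(res),rcond=None)[0])
E
```

```text
side [ 0.2  -2.45] [5.91479389 2.87190694]
scene [ 0.07 -2.12] [1.70324233 3.88617728]
both mm [4.01565339 3.30883009]
```

jog_arm:
  rows:
    - [0,0.001,0.0015,0,0,0,40]
    - [0,0.002,0.003,0,0,0,40]
    - [0,0.0025,0.0045,0,0,0,40]
    - [0,0.0025,0.0045,0,0,0,40]
    - [0,0.0025,0.0045,0,0,0,40]

```text
time: 18.45
tool_pos: [0.5894, 0.0273, 0.0279]
tcp_rot: [-0.016, 1.569, 0.016]
wrist_force: [-0.3, -0.3, -1.6]
width: 0.577
```

```bash
python3 - <<'E'
from kin import *
st=monitor.read_state(); t=st['tool_pos']; print(t.round(4),st['wrist_force'].round(1),st['width'])
p=imaging.camera_params('wrist'); T=np.array(p['T_tool_cam'])
S=np.array([.683,.029,.03])
q0=np.array([0,-.1,2,0,1.2,1.57])
for yaw in (-np.pi,-np.pi+.5,-np.pi-.5,-np.pi/2-.5):
  for td in (-15,-25,-35):
    for e,D in ((57,.26),(60,.32)):
        w=np.array([np.cos(yaw),np.sin(yaw),0]) # bin x dir of tool; camera side is -w ; view from +w side
        C=S+D*(np.cos(np.radians(e))*w+[0,0,np.sin(np.radians(e))])
        _,M=pose([0,0,0],yaw,np.radians(td)); P=C-M@T[:3,3]; q,er=ik(P,M,q0)
        W=np.eye(4);W[:3,:3]=M;W[:3,3]=P
        print(round(yaw,2),td,e,D,P.round(3),proj('wrist',S,(p,W@T)).round(0),q.round(2),round(er,3))
E
```

```text
[0.5894 0.0273 0.0279] [-0.3 -0.3 -1.6] 0.5765348503263135
-3.14 -15 57 0.26 [0.499 0.029 0.088] [285. -47.] [ 0.01 -0.09  2.3  -0.    0.67  1.58] 0.0
-3.14 -15 60 0.32 [0.48  0.029 0.148] [285. -19.] [ 0.01 -0.21  2.28 -0.    0.82  1.58] 0.0
-3.14 -25 57 0.26 [0.527 0.029 0.084] [285.  38.] [ 0.01 -0.11  2.37 -0.01  0.44  1.59] 0.0
-3.14 -25 60 0.32 [0.509 0.029 0.143] [285.  60.] [ 0.01 -0.24  2.35 -0.01  0.6   1.59] 0.0
-3.14 -35 57 0.26 [0.556 0.029 0.084] [285. 109.] [ 0.01 -0.1   2.44 -0.03  0.2   1.61] 0.0
-3.14 -35 60 0.32 [0.538 0.029 0.143] [285. 128.] [ 0.01 -0.26  2.42 -0.02  0.36  1.6 ] 0.0
-2.64 -15 57 0.26 [ 0.522 -0.06   0.088] [285. -47.] [-0.28 -0.    2.21  0.27  0.76  0.61] 0.0
-2.64 -15 60 0.32 [ 0.505 -0.068  0.148] [285. -19.] [-0.31 -0.11  2.19  0.24  0.89  0.62] 0.0
-2.64 -25 57 0.26 [ 0.546 -0.046  0.084] [285.  38.] [-0.33 -0.    2.27  0.55  0.64  0.34] 0.0
-2.64 -25 60 0.32 [ 0.53  -0.055  0.143] [285.  60.] [-0.36 -0.12  2.25  0.48  0.77  0.4 ] 0.0
-2.64 -35 57 0.26 [ 0.572 -0.032  0.084] [285. 109.] [-0.37  0.02  2.32  0.92  0.58 -0.04] 0.0
-2.64 -35 60 0
[... 514 characters left out ...]
 0.    2.26 -0.42  0.48  2.52] 0.216
-3.64 -35 60 0.32 [0.555 0.098 0.143] [285. 128.] [ 0.26 -0.11  2.25 -0.41  0.61  2.52] 0.195
-2.07 -15 57 0.26 [ 0.595 -0.133  0.088] [285. -47.] [-0.41  0.25  1.93  0.32  0.96 -0.09] 0.0
-2.07 -15 60 0.32 [ 0.586 -0.149  0.148] [285. -19.] [-0.44  0.18  1.89  0.3   1.07 -0.08] 0.0
-2.07 -25 57 0.26 [ 0.609 -0.108  0.084] [285.  38.] [-0.46  0.27  1.95  0.54  0.97 -0.28] 0.0
-2.07 -25 60 0.32 [ 0.6   -0.124  0.143] [285.  60.] [-0.49  0.2   1.91  0.5   1.08 -0.24] 0.0
-2.07 -35 57 0.26 [ 0.622 -0.083  0.084] [285. 109.] [-0.5   0.31  1.97  0.75  1.01 -0.46] 0.0
-2.07 -35 60 0.32 [ 0.614 -0.099  0.143] [285. 128.] [-0.53  0.24  1.94  0.7   1.1  -0.4 ] 0.0
```

jog_arm:
  rows:
    - [0,0,0,0,0,0,70]
    - [0,0,0,0,0,0,85]
    - [0,0,0,0,0,0,85]
    - [0,0,0,0,0,0,85]
    - [-0.01,0,0,0,0,0,85]
    - [-0.03,0,-0.005,0,0,0,85]
    - [-0.06,0,-0.015,0,0,0,85]
    - [-0.09,0,-0.03,0,0,0,85]
    - [-0.13,0,-0.05,0,0,0,85]
    - [-0.17,0,-0.07,0,0,0,85]
    - [-0.2,0,-0.08,0,0,0,85]
    - [-0.22,0,-0.08,0,0,0,85]

```text
time: 19.65
tool_pos: [0.509, 0.0257, 0.2519]
tcp_rot: [-0.016, 1.565, 0.016]
wrist_force: [0.8, 0.0, -0.1]
width: 0.851
```

```bash
python3 - <<'E'
from kin import *
st=monitor.read_state(); print(st['tool_pos'].round(3),st['wrist_force'].round(1))
for a in ((.5,.0,.25,-1.3,0),(.53,-.02,.22,-2.4,0),(.556,-.041,.143,-2.64,-35)): jog(pose(a[:3],a[3],np.radians(a[4])))
sp=[.6827,.0292,.024]
for n in('side','scene'):
    im=np.mean([imaging.read_camera(n).astype(float) for _ in range(2)],0).astype(np.uint8)
    h=cv2.cvtColor(im,cv2.COLOR_BGR2HSV); u,v=proj(n,sp).astype(int); m=cv2.inRange(h,(0,110,80),(10,255,255))[v-8:v+9,u-8:u+9]; k,l,s,c=cv2.connectedComponentsWithStats(m); print(n,proj(n,sp).round(1),s[1:,4],(c[1:]+[u-8,v-8]).round(1))
E
```

```text
[0.509 0.026 0.252] [ 0.8  0.  -0.1]
[0.0019, -0.0255, -0.0095, 1.32, 0.0051, -0.0038] dist 0.027
[0.032, -0.0461, 0.0199, 2.42, 0.0028, -0.0071] dist 0.06
[0.1092, -0.0676, 0.0451, 2.5543, 0.1996, 0.7971] dist 0.136
side [323.4 199.5] [8] [[323.2 199.2]]
scene [293.5 256.3] [9] [[293. 256.]]
```

jog_arm:
  rows:
    - [0,-0.003,-0.001,0.14,0,0,85]
    - [0,-0.006,-0.002,0.28,0,0,85]
    - [0,-0.009,-0.003,0.42,0,0,85]
    - [0,-0.012,-0.004,0.56,0,0,85]
    - [0,-0.015,-0.005,0.7,0,0,85]
    - [0,-0.017,-0.006,0.84,0,0,85]
    - [0,-0.02,-0.007,0.98,0,0,85]
    - [0,-0.022,-0.008,1.12,0,0,85]
    - [0,-0.024,-0.009,1.26,0,0,85]
    - [0,-0.026,-0.008,1.4,0,0,85]
    - [0.005,-0.028,-0.004,1.54,0,0,85]
    - [0.008,-0.03,0,1.68,0,0,85]
    - [0.012,-0.033,0.003,1.82,0,0,85]
    - [0.015,-0.036,0.007,1.96,0,0,85]
    - [0.02,-0.039,0.011,2.1,0,0,85]
    - [0.025,-0.042,0.015,2.24,0,0,85]
    - [0.03,-0.045,0.018,2.36,0,0,85]
    - [0.032,-0.046,0.02,2.42,0,0,85]

```text
time: 21.65
tool_pos: [0.5289, -0.02, 0.2131]
tcp_rot: [1.789, 0.694, -1.794]
wrist_force: [0.9, 0.2, 0.4]
width: 0.847
```

```bash
python3 - <<'E'
from kin import *
st=monitor.read_state(); print(st['tool_pos'].round(3),st['q'].round(2))
jog(pose([.545,-.03,.18],-2.55,np.radians(-18)),pose((.556,-.041,.143),-2.64,np.radians(-35)))
E
```

```text
[ 0.529 -0.02   0.213] [-0.09  0.    1.93  0.    1.21  0.75]
[0.0331, 0.0183, -0.0053, 0.1445, 0.3154, 0.0248] dist 0.038
[0.07, 0.0339, -0.0061, 0.228, 0.6099, 0.0738] dist 0.078
```

jog_arm:
  rows:
    - [0.011,0.006,-0.002,0.048,0.105,0.008,85]
    - [0.022,0.012,-0.004,0.096,0.21,0.016,85]
    - [0.033,0.018,-0.005,0.145,0.315,0.025,85]
    - [0.045,0.024,-0.005,0.175,0.415,0.04,85]
    - [0.058,0.03,-0.006,0.2,0.515,0.056,85]
    - [0.07,0.034,-0.006,0.228,0.61,0.074,85]
    - [0.07,0.034,-0.006,0.228,0.61,0.074,85]
    - [0.07,0.034,-0.006,0.228,0.61,0.074,85]

```text
time: 22.45
tool_pos: [0.5543, -0.0411, 0.1408]
tcp_rot: [2.517, 0.646, -1.319]
wrist_force: [0.5, -0.1, 0.2]
width: 0.853
```

```bash
python3 - <<'E'
from kin import *
st=monitor.read_state(); print(st['tool_pos'].round(3)); c=camT('wrist',st)
im=imaging.read_camera('wrist'); cv2.imwrite('pics/w2full.png',im)
u=proj('wrist',[.683,.029,.024],c); print('spot pred',u, 'tip', proj('wrist',[.6838,.0265,.034],c)); x,y=int(u[0])-50,max(0,int(u[1])-55)
cv2.imwrite('pics/w2.png',cv2.resize(im[y:y+90,x:x+110],None,fx=6,fy=6,interpolation=cv2.INTER_NEAREST)); print(x,y)
h=cv2.cvtColor(im,cv2.COLOR_BGR2HSV); m=cv2.inRange(h,(0,110,80),(10,255,255)); k,l,s,cc=cv2.connectedComponentsWithStats(m)
for i in range(1,k):
    if np.hypot(*(cc[i]-u))<25 and s[i,4]>5: print(s[i],cc[i],at('wrist',*cc[i],.024,c))
E
```

```text
[ 0.554 -0.041  0.141]
spot pred [284.90708751 127.90782692] tip [287.83889188 122.55362617]
234 72
[281 124  11  10  85] [285.64705882 128.44705882] [0.68284114 0.02815483 0.024     ]
```

View pics/w2.png

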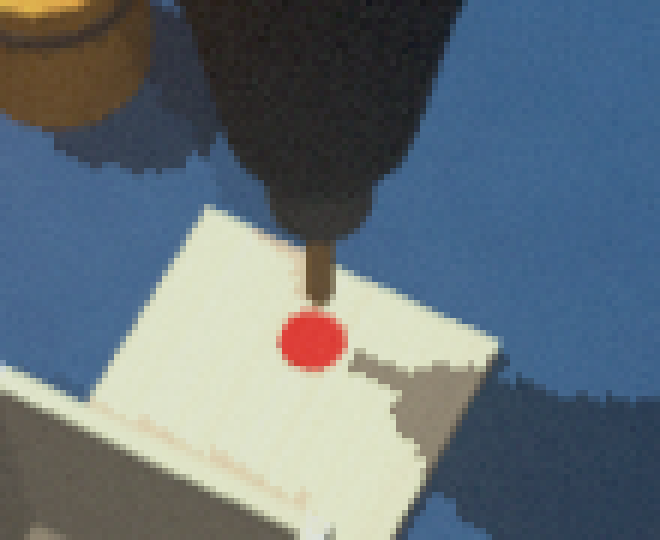

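```bash
python3 - <<'E'
from kin import *
c=camT('wrist'); 
for v in (120.1,121,122): print(v,at('wrist',286.7,v,.034,c).round(4)-at('wrist',285.65,128.45,.024,c).round(4))
E
```

```text
120.1 [0.0027 0.0004 0.01  ]
121 [0.0019 0.     0.01  ]
122 [ 0.001  -0.0005  0.01  ]
```

The wrist close-up shows the spot at (285.6,128.4) and the bit point at (286.7,121). That leaves the spot about 2 mm short in x and right in y, and the side view gives the same figure. I'll re-grip and slide it the last 2 mm.

jog_arm:
  rows:
    - [-0.012,0,0,-0.02,-0.1,-0.01,85]
    - [-0.024,0,0,-0.04,-0.2,-0.02,85]
    - [-0.036,0,0,-0.06,-0.3,-0.03,85]
    - [-0.048,0,0,-0.08,-0.4,-0.04,85]
    - [-0.06,0,0,-0.09,-0.5,-0.045,85]
    - [-0.08,0,0,-0.1,-0.6,-0.05,85]
    - [-0.1,0,0,-0.1,-0.6,-0.05,85]

```text
time: 23.2
tool_pos: [0.5093, -0.0682, 0.2276]
tcp_rot: [1.879, 0.609, -1.873]
wrist_force: [0.3, 0.0, 0.2]
width: 0.853
```

```bash
python3 - <<'E'
from kin import *
print(monitor.read_state()['tool_pos'].round(3))
for y in (-2.3,-1.2,.02): jog(pose([.509,.01 if y<0 else .0257,.25],y))
E
```

```text
[ 0.509 -0.068  0.228]
[-0.0212, -0.0644, -0.0449, -0.228, -0.0089, 0.0123] dist 0.081
[-0.0212, -0.0644, -0.0449, -1.328, -0.0151, 0.0063] dist 0.081
[-0.021, -0.0772, -0.054, -2.548, -0.0198, -0.0044] dist 0.097
```

jog_arm:
  rows:
    - [-0.011,-0.02,-0.014,-0.13,-0.005,0.01,85]
    - [-0.021,-0.03,-0.02,-0.27,-0.009,0.012,85]
    - [-0.021,-0.04,-0.03,-0.41,-0.01,0.011,85]
    - [-0.021,-0.05,-0.037,-0.55,-0.011,0.01,85]
    - [-0.021,-0.06,-0.042,-0.69,-0.012,0.009,85]
    - [-0.021,-0.064,-0.045,-0.83,-0.013,0.008,85]
    - [-0.021,-0.064,-0.045,-0.97,-0.014,0.008,85]
    - [-0.021,-0.064,-0.045,-1.11,-0.014,0.007,85]
    - [-0.021,-0.064,-0.045,-1.25,-0.015,0.006,85]
    - [-0.021,-0.065,-0.046,-1.39,-0.015,0.006,85]
    - [-0.021,-0.067,-0.047,-1.53,-0.016,0.005,85]
    - [-0.021,-0.068,-0.048,-1.67,-0.017,0.004,85]
    - [-0.021,-0.07,-0.049,-1.81,-0.018,0.002,85]
    - [-0.021,-0.072,-0.05,-1.95,-0.018,0,85]
    - [-0.021,-0.073,-0.051,-2.09,-0.019,-0.001,85]
    - [-0.021,-0.075,-0.052,-2.23,-0.019,-0.002,85]
    - [-0.021,-0.076,-0.053,-2.37,-0.02,-0.003,85]
    - [-0.021,-0.077,-0.054,-2.5,-0.02,-0.004,85]
    - [-0.021,-0.077,-0.054,-2.548,-0.02,-0.004,85]
    - [-0.021,-0.077,-0.054,-2.548,-0.02,-0.004,85]

```text
time: 25.2
tool_pos: [0.5108, 0.0259, 0.252]
tcp_rot: [-0.018, 1.567, 0.014]
wrist_force: [1.1, -0.0, 1.2]
width: 0.849
```

```bash
python3 - <<'E'
from kin import *
print(monitor.read_state()['tool_pos'].round(4))
jog(pose([.585,.0272,.09],.02),pose([.5894,.0273,.03],.02))
E
```

```text
[0.5108 0.0259 0.252 ]
[0.1623, 0.0002, 0.0737, 0.0006, 0.0034, 0.0024] dist 0.178
[0.2223, 0.0003, 0.0778, 0.0006, 0.0034, 0.0024] dist 0.236
```

jog_arm:
  rows:
    - [0.03,0,0.01,0,0.003,0.002,85]
    - [0.065,0,0.028,0,0.003,0.002,85]
    - [0.1,0,0.046,0,0.003,0.002,85]
    - [0.135,0,0.063,0,0.003,0.002,85]
    - [0.162,0,0.0737,0,0.003,0.002,85]
    - [0.185,0,0.0765,0,0.003,0.002,85]
    - [0.205,0,0.0778,0,0.003,0.002,85]
    - [0.218,0,0.0778,0,0.003,0.002,85]
    - [0.223,0,0.0778,0,0.003,0.002,85]
    - [0.223,0,0.0778,0,0.003,0.002,85]
    - [0.223,0,0.0778,0,0.003,0.002,70]
    - [0.223,0,0.0778,0,0.003,0.002,60]
    - [0.223,0,0.0778,0,0.003,0.002,45]
    - [0.223,0,0.0778,0,0.003,0.002,40]
    - [0.223,0,0.0778,0,0.003,0.002,40]
    - [0.223,0,0.0778,0,0.003,0.002,40]
    - [0.223,0,0.0778,0,0.003,0.002,40]
  force: 25

```text
time: 26.9
tool_pos: [0.5906, 0.027, 0.0308]
tcp_rot: [-0.016, 1.568, 0.016]
wrist_force: [-0.0, 0.9, 6.9]
width: 0.582
```

```bash
cat > chk.py <<'E'
from kin import *
st=monitor.read_state(); print(st['tool_pos'].round(4),st['width'],st['wrist_force'].round(1))
sp=[.6835,.028,.024]
for n in('side','scene'):
    im=np.mean([imaging.read_camera(n).astype(float) for _ in range(3)],0).astype(np.uint8)
    h=cv2.cvtColor(im,cv2.COLOR_BGR2HSV); u,v=proj(n,sp).astype(int); w=im[v-5:v+6,u-5:u+6].astype(float); a=np.clip(w[...,2]-np.maximum(w[...,0],w[...,1])-40,0,None); g=np.mgrid[-5:6,-5:6]
    print(n,proj(n,sp).round(1),'spot',((g[1]*a).sum()/a.sum()+u).round(2),((g[0]*a).sum()/a.sum()+v).round(2))
E
python3 chk.py
```

```text
[0.5906 0.027  0.0308] 0.5822205284217982 [-0.   0.9  6.9]
side [323.8 199.8] spot 323.23 199.29
scene [293.1 256.6] spot 293.12 255.92
```

jog_arm:
  rows:
    - [0,0,0.001,0,0,0,40]
    - [0,0,0.002,0,0,0,40]
    - [0,0,0.002,0,0,0,40]
    - [0,0,0.002,0,0,0,40]

```text
time: 27.6
tool_pos: [0.5923, 0.027, 0.0309]
tcp_rot: [-0.016, 1.568, 0.016]
wrist_force: [-2.2, -0.0, 2.8]
width: 0.58
```

```bash
python3 chk.py
```

```text
[0.5923 0.027  0.0309] 0.5796634807614378 [-2.2 -0.   2.8]
side [323.8 199.8] spot 324.01 199.31
scene [293.1 256.6] spot 293.12 256.65
```

jog_arm:
  rows:
    - [0,0,0,0,0,0,65]
    - [0,0,0,0,0,0,85]
    - [0,0,0,0,0,0,85]
    - [0,0,0,0,0,0,85]
    - [-0.01,0,0,0,0,0,85]
    - [-0.03,0,-0.005,0,0,0,85]
    - [-0.06,0,-0.015,0,0,0,85]
    - [-0.09,0,-0.03,0,0,0,85]
    - [-0.13,0,-0.05,0,0,0,85]
    - [-0.17,0,-0.07,0,0,0,85]
    - [-0.2,0,-0.09,0,0,0,85]
    - [-0.22,0,-0.1,0,0,0,85]
    - [-0.22,0,-0.1,0,0,0,85]

```text
time: 29.2
tool_pos: [0.4931, 0.0251, 0.2556]
tcp_rot: [-0.017, 1.56, 0.016]
wrist_force: [0.5, -0.0, -0.3]
width: 0.853
```

```bash
python3 chk.py; python3 - <<'E'
from h import *
a,b=imaging.read_camera('side'),imaging.read_camera('scene')
c=lambda I,x,y,k,w,h:cv2.resize(I[y:y+h,x:x+w],None,fx=k,fy=k,interpolation=cv2.INTER_CUBIC)
cv2.imwrite('pics/m6.png',np.hstack([c(a,180,90,2,200,200),c(b,220,120,2,200,200)]))
E
```

```text
[0.4931 0.0251 0.2556] 0.8525470984222704 [ 0.5 -0.  -0.3]
side [323.8 199.8] spot 324.01 199.32
scene [293.1 256.6] spot 293.11 256.65
```

View pics/m6.png

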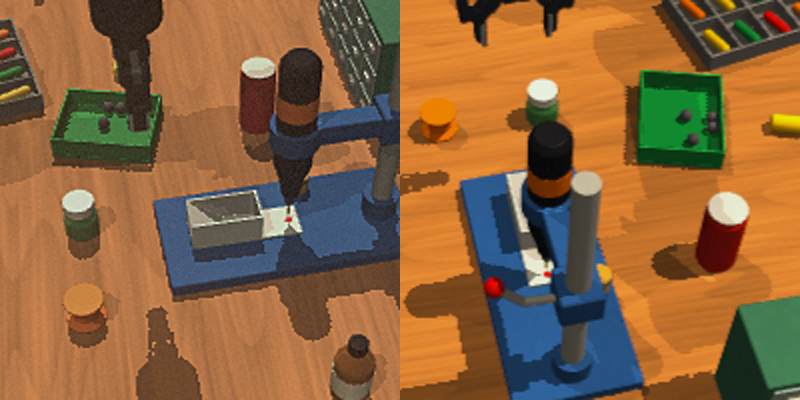

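The last view shows the empty bin flat on the deck with its spot under the bit, at (288,220) in the left panel and (547,274) in the right. Four balls are in the tray near (690,120), the bystanders in view haven't moved, and the gripper is well clear.

```bash
python3 -c "
from workcell import finish_job
print(finish_job())"
```

```text
the job is handed in; nothing more can be done
None
```

The job is done and handed in at about 29.5 s of the 72 s. All four lead sinkers are in the green tray. The empty bin stands flat on the drill stand's deck with the red spot under the bit point.

- **Pour:** I gripped the bin by its cheeks and tipped it over the tray to about 78°. The picture showed four balls in the tray, and the wrist force fell to the empty bin's weight.
- **Placing:** I set the bin down with the tab short of the bit and slid it forward about 27 mm. Then I let go and looked from close up with the wrist camera.
- **Correction:** The close-up and the side camera both put the spot about 2 mm short, so I re-gripped the bin, slid it the last 2 mm and let go.
- **Last checks:** After release the spot was within about 0.1 px (under 0.5 mm) of directly below the bit in the side and scene images. My reading of the bit point itself is only good to about 1 mm. I did not repeat the wrist close-up after the final 2 mm.
- **Disagreement:** Midway through the slide, the two fixed cameras disagreed by about 4 mm on how far was left to go. I relied on the close-up instead.
- **Other things:** Of the other things on the bench, those in the last picture had not moved. The paint pot was outside that picture and the screwdriver only partly in it, but the arm went nowhere near either at the end. No wrist force I read at the end of a move was over 7 N.

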